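Level an inspection stage by touch

TASK

The round aluminium inspection stage has been knocked out of level on its stiff ball head. Take the height probe from its stand, touch its tip lightly around the stage's face to find where the face is high, press that side down with the probe tip until the face is level to within a degree - gently, never with more than 25 N, and without letting the gripper touch the face - then put the probe back upright and fully home in its stand. Leave everything else on the bench alone.

Things in the scene. Friction and masses are not known exactly. Their poses are not given: they have to be found in the camera images.
- stage_centre (a point): Middle of the round inspection stage's face as it is when level, 120 mm above the bench. The stage is an aluminium plate (stage_plate) 180 mm in diameter, 8 mm thick. It starts tilted 0.05 to 0.075 rad (edge 4.5 to 6.8 mm high on one side, as much low on the opposite one) towards an unknown side. This point and its axes belong to the foot and do not show the plate's tilt.
- stage_ball (a point): Centre of the ball that the stage tilts on, 36 mm below the middle of the face, so the middle keeps its height. The ball is clamped to a drag of 0.75 N m: it stays as it is left, and can be tilted any way, past level too. 75 mm from the middle it takes about 10 N downward to move it; lighter touches do not, and nearer the middle it takes more.
- stage_base: The stage's fixed round steel foot, 124 mm in diameter and 16 mm high, with a column and the ball's socket with its black clamp knob. Origin at the middle of its underside.
- probe_grip (a point): The height probe, a loose 112 mm hand tool of about 0.12 kg; this point is half-way up its black round grip (18 mm in diameter, 64 mm long), 80 mm above the tip. z points from tip to grip. Below the grip: a collar 24 mm in diameter, 6 mm thick, its underside 42 mm above the tip, then a thin steel stylus. It starts upright in its stand, stylus down.
- probe_tip (a point): The lowest point of the probe's 8 mm white ball tip; z points along the probe from tip to grip.
- stand_mouth (a point): Centre of the hole in the upper face of the probe's stand, a dark steel block 64 x 64 mm and 50 mm high, fixed to the bench. The hole is vertical, 15 mm in diameter, and goes through. With the probe fully home its collar sits on the block and its tip is 42 mm below this point.
- board: loose green circuit board, 100 x 80 mm, bystander; to be left alone; origin at the middle of its underside
- tweezers: steel tweezers lying on the mat, 145 mm long, bystander; to be left alone; origin at the middle of its underside
- solder_spool: reel of solder wire standing on end, 52 mm diameter, 52 mm high, bystander; to be left alone; origin at the middle of its underside
- parts_bin: open plastic bin 75 x 75 x 40 mm, bystander; to be left alone; origin at the middle of its underside
- jar: black cup, 56 mm diameter, 55 mm high, bystander; to be left alone; origin at the middle of its underside
- screwdriver: screwdriver lying on the mat, bystander; to be left alone; origin at the middle of its underside
- marker: marker pen lying on the mat, 135 mm long, bystander; to be left alone; origin at the middle of its underside

How it is judged:
By the outcome, as a careful person would: the job done as asked, in the order asked, and still so for the second after the job is handed in, with the robot touching nothing.
It also fails if it takes over 59 s, if anything falls off the work surface, if the arm or the gripper's body presses on something with over 40 N, if the wrist force passes 120 N, or if a joint passes its speed limit or range.

ROBOT

A 6-joint arm with a two-finger parallel gripper is mounted at the origin on the work surface. World frame = base frame: x ahead of the robot, y to its left, z up, the work surface at z = 0. Lengths are in m, angles in rad, forces in N, time in s.
With the tool pointing down it reaches from about 0.425 to 0.95 m from the base axis. Payload 3.5 kg.
Tool frame: the origin (TCP) lies midway between the tips of the shut fingers; the grasp point (between the pads) lies 19 mm behind it; z points along the fingers, y is the line along which they close (so a half turn about z gives the same grasp; the last joint's range is limited). The gripper opens to 85 mm and grips with 20 to 120 N. Pads are 22 mm wide; open, the fingers measure 114 mm over their backs; the gripper's body (76 mm by 85 mm) begins 54 mm behind the grasp point. The pads swing forward as they close: fully open they stand 13 mm farther back than shut.
Start: joints at [-1.289, 0.286, 1.577, -0, 1.279, -0.15], TCP at [0.283, -0.613, 0.231] pointing down, gripper open.
Joint ranges: [-2.77, 2.77], [-0.9, 2.22], [0.21, 2.48], [-1.53, 4.67], [0.24, 2.81], [-2.84, 2.84]. Speed limits (rad/s): [2.79, 2.79, 3.14, 3.14, 3.14, 3.14].

INTERFACE

Orientations are given as a unit quaternion [x, y, z, w].
In Python, from plant import ctrl, cams, order gives the robot as it stands.
- The arm moves only by the tool move_arm, never from a script. Its argument "plan" is one flat list of numbers, 7 for each row, row after row: the shift along the world's x, y, z in mm, then the turn, a rotation vector about the world's x, y, z in degrees, then the finger opening in mm, from 0 to 85.4. A call has 1 to 12 rows; each row shifts and turns the commanded pose from where the row before left it; what a row does not reach is not made up. A row lasts 1/10 s, in which the tool goes at most 50 mm and 8.59 degrees, less where a joint would pass 70% of its speed; a pose out of reach is approached as far as the arm can. A call is refused whole if a number of a shift passes 50 or a number of a turn 8.59, either way. A call with a gripper value outside its range is refused whole. The fingers move at their own pace and stop on an object; "newtons" is the grip in N (left out, the last holds). Time passes only in rows, so rows that do not move let the fingers close. It gives the time, the measured TCP pose, the force, the opening and the grip force at its end, in the units of the state.
- ctrl.get_state(): the state, without advancing time (a new reading comes with each control period).
- cams.read_camera(name): name is "scene" or "side" or "wrist"; returns a dict with "color" (480x640x3 uint8, red, green, blue), "fov_y" (degrees; the focal length in pixels is half the picture's height over the tangent of half this angle, whatever the lens; pixels are square), "cx", "cy" (the principal point, pixels), "origin" and "orientation" of the camera in the world; the wrist camera has in their place "T_tool_cam" (4x4, takes a point from camera to tool coordinates, whose origin is the TCP and whose axes are the flange's). Camera axes: x right, y up, looking along -z (the intrinsics and any distortion apply to the point x, -y, -z); pixel columns grow to the right and rows downward; lengths in m; the calibration is good to about 2 mm. A picture is of the moment at which its call begins: read the wrist's pose just before it. There is no depth.
- order.sign_off(): hands the job in; it is judged then, once.
The state is a dict: "time": time; "qpos": joint angles; "dq": joint speeds; "joint_efforts": joint torques, N m; "eef_pos": TCP position; "tcp_rot": TCP orientation; "contact_force": force on the tool from outside, world axes, zero at the start; "wrist_torque": the same for the moment, N m; "opening": opening from 0.0 (shut) to 1.0 (fully open); "finger_force": force on a finger pad.
Only numpy, scipy, OpenCV 4.12 (cv2) and the standard library are available. Lean on these libraries where they do the work, as an engineer would, in place of code of your own. Each camera call takes 0.05 s, during which the arm holds its last target. There are 200 camera calls.

## Working session

There is one attempt and no reset: what is moved stays moved. The work goes in short steps, Python scripts to look and compute and a tool call to move; the robot and the scene stay as the last step left them, time stands still between calls to the robot, and variables do not carry over. Pictures are saved under pics/ and viewed, at most 10 in all, crops included, and the job is handed in when it is done.

Besides the shell and the picture viewer there is one more tool, called after "Emit:" as a command line: name --argument value ..., lists and objects as JSON in quotes. move_arm: Moves the arm, as the interface text tells. Its arguments: {"type":"object","properties":{"plan":{"type":"array","items":{"type":"number"}},"newtons":{"type":"number"}},"required":["plan"]}

```bash
mkdir -p pics; ls
cat > h.py <<'E'
import numpy as np, cv2
from scipy.spatial.transform import Rotation as R
from plant import ctrl, cams, order
def cam(name):
    s=ctrl.get_state(); c=cams.read_camera(name)
    if name=="wrist":
        T=np.array(c["T_tool_cam"]); Rt=R.from_quat(s["tcp_rot"]).as_matrix()
        c["O"]=np.array(s["eef_pos"])+Rt@T[:3,3]; c["M"]=Rt@T[:3,:3]
    else:
        c["O"]=np.array(c["origin"]); o=np.array(c["orientation"]); c["M"]=o if o.shape==(3,3) else R.from_quat(o).as_matrix()
    c["f"]=240/np.tan(np.radians(c["fov_y"])/2)
    return c
def ray(c,u,v):
    d=c["M"]@np.array([(u-c["cx"])/c["f"],-(v-c["cy"])/c["f"],-1]); return d/np.linalg.norm(d)
def onz(c,u,v,z):
    d=ray(c,u,v); return c["O"]+d*(z-c["O"][2])/d[2]
def proj(c,p):
    q=c["M"].T@(np.array(p)-c["O"]); return c["cx"]+c["f"]*q[0]/-q[2], c["cy"]-c["f"]*q[1]/-q[2]
def tri(c1,u1,c2,u2):
    a,b=ray(c1,*u1),ray(c2,*u2); t=np.linalg.lstsq(np.c_[a,-b],c2["O"]-c1["O"],rcond=None)[0]
    p,q=c1["O"]+a*t[0],c2["O"]+b*t[1]; return (p+q)/2,np.linalg.norm(p-q)
def save(c,n): cv2.imwrite(n,c["color"][:,:,::-1])
E
python3 - <<'E'
from h import *
for n in ("scene","side","wrist"):
    c=cam(n); save(c,f"pics/{n}0.png"); print(n,{k:(v if k!="color" else v.shape) for k,v in c.items() if k not in("M",)})
print(ctrl.get_state())
E
```

```text
pics
scene {'color': (480, 640, 3), 'fov_y': 45.610066063405135, 'cx': 317.13001519872256, 'cy': 242.75757700384202, 'origin': array([ 0.91270776, -0.33723152,  0.81089326]), 'orientation': array([0.27234083, 0.11774256, 0.36701167, 0.88162895]), 'O': array([ 0.91270776, -0.33723152,  0.81089326]), 'f': np.float64(570.7970768081013)}
side {'color': (480, 640, 3), 'fov_y': 52.65670479140238, 'cx': 327.17599962373043, 'cy': 245.00289317342947, 'origin': array([0.24873139, 0.45621243, 0.64700886]), 'orientation': array([-0.10903826,  0.35810352,  0.88256175, -0.28452994]), 'O': array([0.24873139, 0.45621243, 0.64700886]), 'f': np.float64(484.99873742058463)}
wrist {'color': (480, 640, 3), 'fov_y': 59.5830619589323, 'cx': 313.2611541026159, 'cy': 233.4682054087965, 'T_tool_cam': array([[ 2.94975607e-04,  9.45679936e-01,  3.25099019e-01,
         8.37463277e-02],
       [ 9.99999695e-01, -5.14055508e-04,  5.87994585e-04,
         1.72955173e-03],
       [ 7.23173623e-04,  3.25098746e-01, -9.45679799e-01,
        -1.42303890e-01],
       [ 0.00000000e+00,  0.00000000e+00,  0.00000000e+00,
         1.00000000e+00]]), 'O': array([ 0.35923609, -0.57925839,  0.37239255]), 'f': np.float64(419.2072935084026)}
{'time': 0.15, 'qpos': array([-1.28898095e+00,  2.86998376e-01,  1.57784250e+00,  1.71384849e-05,
        1.27860509e+00, -1.49991455e-01]), 'dq': array([-0.00044675, -0.00205567, -0.00372235, -0.00132631, -0.00032726,
        0.00072487]), 'joint_efforts': array([-3.05486701e-04, -4.06611407e+01, -2.93139088e+01, -1.88094095e-04,
        4.03055907e-03, -1.45326072e-05]), 'eef_pos': array([ 0.28238779, -0.61252856,  0.23023983]), 'tcp_rot': array([ 9.76783365e-01,  2.14227448e-01, -5.28473863e-05, -9.25181389e-04]), 'contact_force': array([ 0.88940629, -0.51005214, -0.49261417]), 'wrist_torque': array([ 0.02249705, -0.05568187, -0.0164962 ]), 'finger_force': 0.0, 'opening': 0.9976653788871352}
```

Run:
```python
import cv2,numpy as np
a,b=[cv2.imread(f"pics/{n}0.png") for n in("scene","side")]
for n,i in(("scene",a),("side",b)): pass
```

```text
(no output)
```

View pics/scene0.png

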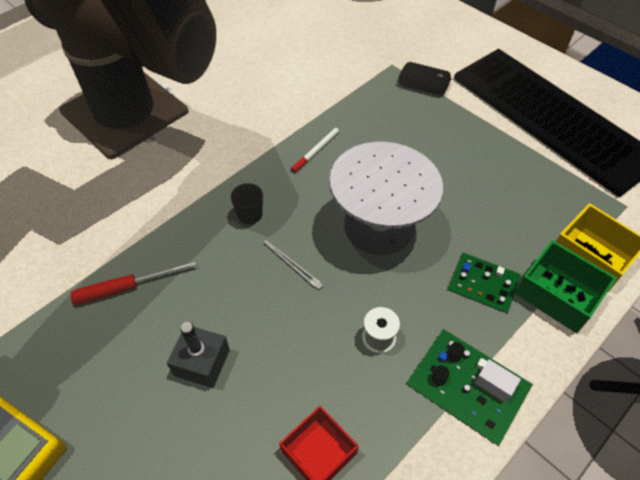

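View pics/side0.png

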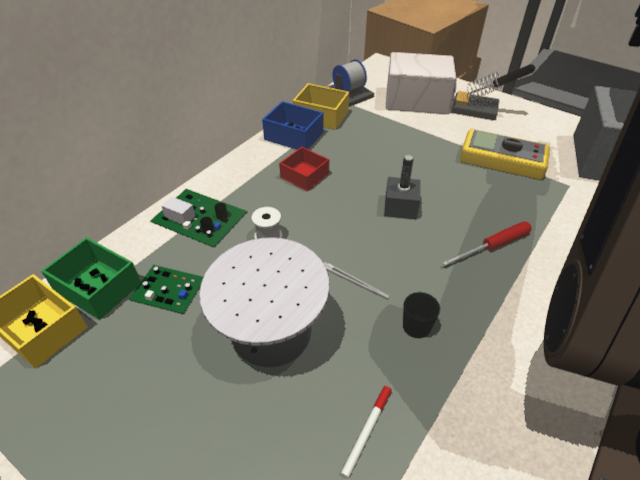

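The scene view shows the stage at about (386,186), the probe top at (187,328) and the stand at (199,358). In the side view the stage is at (265,288), the probe top at (407,158) and the stand at (403,197). Next I'll turn these into positions.

Run:
```python
from h import *
S={}
for n,seed in(("scene",(386,186)),("side",(265,288))):
    c=cam(n); S[n]=c; h=cv2.cvtColor(c["color"],cv2.COLOR_RGB2HSV)
    m=((h[:,:,2]>140)&(h[:,:,1]<40)).astype(np.uint8)*255
    x,y=seed; w=80; k=np.zeros_like(m); k[y-w:y+w,x-w:x+w]=m[y-w:y+w,x-w:x+w]
    k=cv2.morphologyEx(k,cv2.MORPH_CLOSE,np.ones((7,7)))
    ct=max(cv2.findContours(k,0,2)[0],key=cv2.contourArea); e=cv2.fitEllipse(cv2.convexHull(ct)); print(n,e,onz(c,*e[0],.12),cv2.contourArea(ct),np.pi/4*e[1][0]*e[1][1])
    S[n+"e"]=e[0]
print(tri(S["scene"],S["scenee"],S["side"],S["sidee"]))
print("ptop",tri(S["scene"],(187,326),S["side"],(408,158)),onz(S["scene"],187,326,.12),onz(S["side"],408,158,.12))
# stand dark mask
for n,(x,y) in(("scene",(199,355)),("side",(403,193))):
    c=S[n]; g=cv2.cvtColor(c["color"],cv2.COLOR_RGB2GRAY); print(n); 
    crop=c["color"][y-50:y+40,x-50:x+50]; cv2.imwrite(f"pics/st_{n}.png",cv2.resize(crop[:,:,::-1],None,fx=4,fy=4,interpolation=2))
a=[cv2.imread(f"pics/st_{n}.png") for n in("scene","side")]; cv2.imwrite("pics/st.png",np.hstack(a))
```

```text
scene ((386.0132141113281, 182.71652221679688), (83.13581085205078, 115.00603485107422), 99.66524505615234) [0.56600904 0.15107129 0.12      ] 7375.5 7509.286056782037
side ((268.2786865234375, 287.7317199707031), (103.69352722167969, 144.26014709472656), 77.16771697998047) [0.5571252  0.15417522 0.12      ] 10767.0 11748.648203415662
(array([0.56186536, 0.15283293, 0.11516125]), np.float64(0.004748704907170981))
ptop (array([ 0.54593606, -0.22545505,  0.12276919]), np.float64(0.0007675556242585656)) [ 0.54410349 -0.22520595  0.12      ] [ 0.54773042 -0.22867878  0.12      ]
scene
side
```

View pics/st.png

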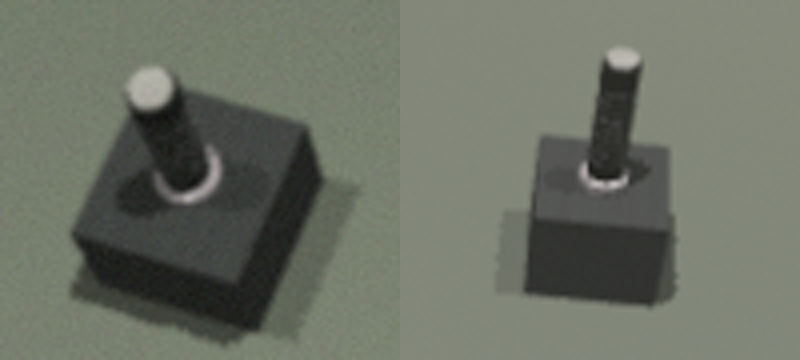

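The crops show the probe upright in its stand. The probe top triangulates to (0.546, -0.226, 0.123), which fits the expected 0.120 height. I'll move above it and look with the wrist camera.

Emit:
move_arm --plan '[26.4,38.7,0,0,0,0,85,26.4,38.7,0,0,0,0,85,26.4,38.7,0,0,0,0,85,26.4,38.7,0,0,0,0,85,26.4,38.7,0,0,0,0,85,26.4,38.7,0,0,0,0,85,26.4,38.7,0,0,0,0,85,26.4,38.7,0,0,0,0,85,26.4,38.7,0,0,0,0,85,26.4,38.7,0,0,0,0,85,0,0,0,0,0,0,85,0,0,0,0,0,0,85]'

```text
time: 1.45
eef_pos: [0.5468, -0.225, 0.2312]
tcp_rot: [0.977, 0.216, -0.0, 0.0]
contact_force: [-0.3, 0.4, -0.6]
opening: 0.989
finger_force: 0.0
```

Run:
```python
from h import *
c=cam("wrist"); save(c,"pics/w1.png"); s=ctrl.get_state(); print(s["eef_pos"],s["tcp_rot"],s["contact_force"],s["time"])
print(proj(c,[.546,-.226,.12]),proj(c,[.546,-.226,.05]))
```

```text
[ 0.54634752 -0.22604098  0.23114683] [ 9.76706710e-01  2.14578421e-01 -3.12800305e-04  7.33445283e-05] [-0.10586281 -0.69938995 -0.22171177] 1.5
(np.float64(311.5995142631575), np.float64(230.03641563189734)) (np.float64(311.9870149756801), np.float64(202.06139607795774))
```

View pics/w1.png

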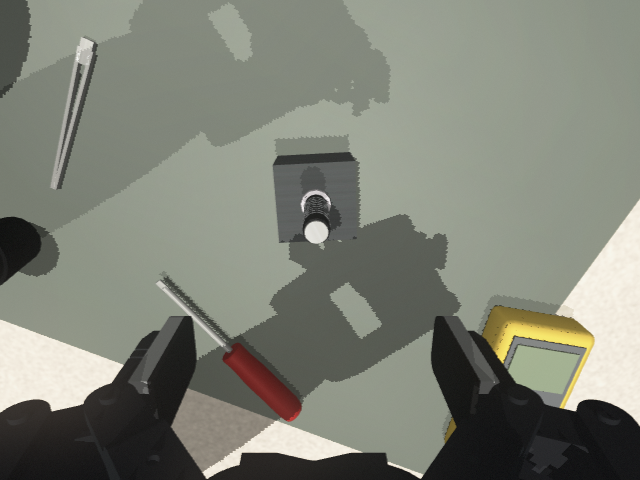

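The wrist view shows the probe top at (316,232) and the collar ring at about (316,203), both between the fingers.

Run:
```python
from h import *
c=cam("wrist"); s=ctrl.get_state(); p=onz(c,316.3,231.8,.12); q=onz(c,316,203,.055); print(p,q)
g=c["color"].max(2)
k=np.zeros((480,640),np.uint8);k[215:250,295:340]=(g[215:250,295:340]>185)*255
cts=cv2.findContours(k,0,2)[0]; ct=max(cts,key=cv2.contourArea); e=cv2.minEnclosingCircle(ct); print(e, onz(c,*e[0],.12), cv2.contourArea(ct))
Rt=R.from_quat(s["tcp_rot"]).as_matrix(); print("tool offset",Rt.T@(p-s["eef_pos"]))
```

```text
[ 0.54570686 -0.23020513  0.12      ] [ 0.54735027 -0.22962193  0.055     ]
((315.0, 231.0), 11.401854515075684) [ 0.54584766 -0.22922499  0.12      ] 368.0
tool offset [-0.00175491  0.00301051  0.11122321]
```

Emit:
move_arm --plan '[0,-3,-40,0,0,0,85,0,0,-45,0,0,0,85,0,0,-45,0,0,0,60,0,0,-29,0,0,0,45,0,0,0,0,0,0,30]' --newtons 30

```text
time: 2.05
eef_pos: [0.5421, -0.2284, 0.0668]
tcp_rot: [0.977, 0.213, -0.004, -0.004]
contact_force: [-0.8, 0.5, -0.6]
opening: 0.51
finger_force: 0.0
```

Run:
```python
from h import *
c=cam("wrist"); save(c,"pics/w2.png"); s=ctrl.get_state(); print(s["eef_pos"],s["contact_force"],s["time"],s["opening"])
```

```text
[ 0.54428582 -0.2294804   0.07009001] [ 0.01416462 -1.0871269   0.43602033] 2.1 0.4182239503462635
```

View pics/w2.png

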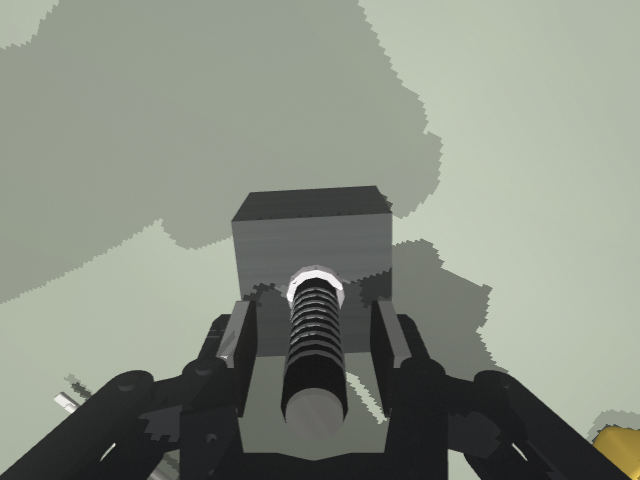

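The probe sits centred between the pads: the gap is at columns 257–371, and the probe is at about 316. I'll close the fingers.

Emit:
move_arm --plan '[0,0,0,0,0,0,22,0,0,0,0,0,0,10,0,0,0,0,0,0,0,0,0,0,0,0,0,0,0,0,0,0,0,0,0]' --newtons 80

```text
time: 2.6
eef_pos: [0.5478, -0.2303, 0.075]
tcp_rot: [0.977, 0.214, 0.001, 0.002]
contact_force: [-1.6, -1.4, 6.4]
opening: 0.191
finger_force: 78.0
```

Run:
```python
from h import *
c=cam("wrist"); save(c,"pics/w3.png"); s=ctrl.get_state(); print(s["eef_pos"],s["tcp_rot"],s["contact_force"],s["wrist_torque"],s["time"],s["opening"],s["finger_force"])
print(onz(c,316,415,.12))
```

```text
[ 0.54784536 -0.23033228  0.07503301] [0.9767327  0.2144482  0.00121829 0.00192898] [-2.52665451 -0.6865746   6.31585312] [-0.22021436  0.31607475  0.05062326] 2.65 0.18556790509662222 77.98296689987183
[ 0.54410774 -0.23458376  0.12      ]
```

Emit:
move_arm --plan '[0,0,12,0,0,0,0,0,0,20,0,0,0,0,0,0,25,0,0,0,0,0,0,30,0,0,0,0,0,0,35,0,0,0,0,0,0,28,0,0,0,0,0,0,0,0,0,0,0,0,0,0,0,0,0,0]'

```text
time: 3.45
eef_pos: [0.5465, -0.2287, 0.2226]
tcp_rot: [0.977, 0.214, 0.0, 0.0]
contact_force: [-0.1, -0.5, -1.6]
opening: 0.187
finger_force: 78.0
```

Run:
```python
from h import *
s=ctrl.get_state(); print(s["eef_pos"],s["tcp_rot"],s["contact_force"],s["time"],s["opening"],s["finger_force"])
# stage centre from first pictures
P=[]
for n,seed,w in(("scene",(386,184),64),("side",(265,289),74)):
    c=cam(n); im=cv2.imread(f"pics/{n}0.png"); h=cv2.cvtColor(im,cv2.COLOR_BGR2HSV)
    m=((h[:,:,2]>150)&(h[:,:,1]<35)).astype(np.uint8)
    k=np.zeros_like(m); cv2.circle(k,seed,w,1,-1); k&=m
    k=cv2.morphologyEx(k,cv2.MORPH_OPEN,np.ones((15,15)))
    k=cv2.morphologyEx(k,cv2.MORPH_CLOSE,np.ones((9,9)))
    ct=max(cv2.findContours(k,0,1)[0],key=cv2.contourArea); print(n,cv2.boundingRect(ct))
    X=np.array([onz(c,u,v,.12)[:2] for u,v in cv2.convexHull(ct)[:,0]]); (x,y),(d1,d2),_=cv2.fitEllipseAMS((X*1000).astype(np.float32)); print(x,y,d1,d2)
c=cam("scene"); save(c,"pics/s2.png")
c=cam("wrist"); save(c,"pics/w4.png")
```

```text
[ 0.54651042 -0.22869722  0.22260039] [9.76756889e-01 2.14349673e-01 4.05170022e-04 1.82037951e-04] [-0.07777908 -0.49980059 -1.59758254] 3.45 0.18710157494840776 78.0433738231659
scene (330, 142, 112, 83)
562.6870727539062 154.01007080078125 170.54693603515625 180.78196716308594
side (200, 238, 129, 104)
564.9915161132812 152.28517150878906 179.16197204589844 187.9447784423828
```

View pics/s2.png

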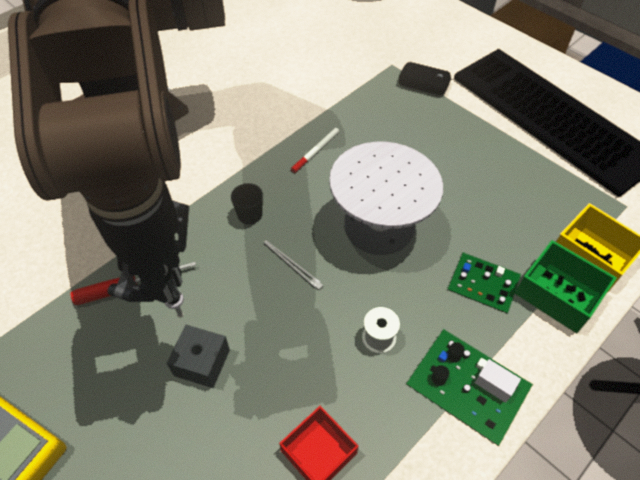

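The scene view shows the probe hanging in the gripper at about (177,300). The stand is empty, with its hole at (196,349). The stage centre measures about (0.564, 0.153). I'll carry the probe over to the near (-y) touch point.

Emit:
move_arm --plan '[1.5,25,0,0,0,0,0,2.5,44,0,0,0,0,0,2.5,44,0,0,0,0,0,2.5,44,0,0,0,0,0,2.5,44,0,0,0,0,0,2.5,44,0,0,0,0,0,2,40,-4,0,0,0,0,1.5,20,-8,0,0,0,0,0,7,-6,0,0,0,0,0,0,-4,0,0,0,0,0,0,0,0,0,0,0,0,0,0,0,0,0,0]'

```text
time: 4.85
eef_pos: [0.5641, 0.0817, 0.2001]
tcp_rot: [0.977, 0.213, -0.0, 0.0]
contact_force: [-0.0, -0.1, -1.5]
opening: 0.192
finger_force: 78.2
```

Run:
```python
from h import *
s=ctrl.get_state(); print(s["eef_pos"],s["tcp_rot"],s["contact_force"],s["time"],s["opening"],s["finger_force"])
c=cam("side"); save(c,"pics/s3.png"); c2=cam("scene"); save(c2,"pics/s4.png")
print("hole",onz(c2,196.5,349,.05))
# expected tip in views
p=np.array(s["eef_pos"])-[0,0,.067]; u=proj(c,p);v=proj(c2,p); print(u,v)
a=[]
for i,(x,y) in((c,u),(c2,v)):
    x,y=int(x),int(y); a.append(cv2.resize(i["color"][y-60:y+60,x-60:x+60,::-1],(400,400),interpolation=2))
cv2.imwrite("pics/tip.png",np.hstack(a))
```

```text
[0.56406541 0.08166603 0.20010205] [ 9.76966556e-01  2.13392266e-01 -2.84842609e-04  8.93207258e-05] [-0.03978596 -0.11224235 -1.46747674] 4.85 0.1924125223320481 78.21622252464294
hole [ 0.54566408 -0.22644237  0.05      ]
(np.float64(296.20328097326717), np.float64(248.52372777298893)) (np.float64(355.4597711124472), np.float64(201.13536103498825))
```

View pics/tip.png

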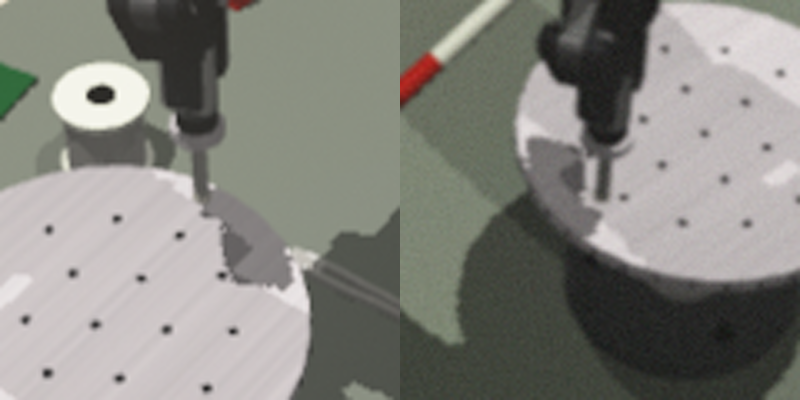

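The tip shows at the crop centres, where the TCP axis predicts, so the probe hangs straight and the 67 mm TCP-to-tip offset holds. I'll go down for the first touch.

Emit:
move_arm --plan '[0,1,-2,0,0,0,0,0,0,-2,0,0,0,0,0,0,-1.5,0,0,0,0,0,0,-1.5,0,0,0,0,0,0,-1.5,0,0,0,0,0,0,0,0,0,0,0]'

```text
time: 5.55
eef_pos: [0.5638, 0.084, 0.1914]
tcp_rot: [0.977, 0.214, -0.0, -0.0]
contact_force: [-0.5, 0.7, -1.1]
opening: 0.186
finger_force: 78.2
```

Emit:
move_arm --plan '[0,0,-1,0,0,0,0,0,0,-1,0,0,0,0,0,0,-1,0,0,0,0,0,0,0,0,0,0,0]'

```text
time: 5.95
eef_pos: [0.5645, 0.0838, 0.1898]
tcp_rot: [0.977, 0.214, 0.001, 0.0]
contact_force: [-0.9, -1.4, 3.1]
opening: 0.19
finger_force: 78.3
```

Touch A (-y) made contact at TCP z = 189.8 mm with a net force of about 4.6 N. Next is point B (+x).

Emit:
move_arm --plan '[0,0,6,0,0,0,0,10,10,5,0,0,0,0,25,25,0,0,0,0,0,20,20,0,0,0,0,0,12,12,0,0,0,0,0,3,2,-1,0,0,0,0,0,0,-2,0,0,0,0,0,0,-2,0,0,0,0,0,0,-1.5,0,0,0,0,0,0,-1.5,0,0,0,0,0,0,0,0,0,0,0]'

```text
time: 7.05
eef_pos: [0.6336, 0.1526, 0.1916]
tcp_rot: [0.977, 0.214, -0.0, -0.0]
contact_force: [-0.7, -0.0, -1.0]
opening: 0.192
finger_force: 78.2
```

Emit:
move_arm --plan '[0,0,-1,0,0,0,0,0,0,-1,0,0,0,0,0,0,-1,0,0,0,0,0,0,0,0,0,0,0]'

```text
time: 7.45
eef_pos: [0.6339, 0.153, 0.1886]
tcp_rot: [0.977, 0.214, -0.0, -0.0]
contact_force: [-0.5, -0.6, -1.6]
opening: 0.187
finger_force: 78.2
```

Emit:
move_arm --plan '[0,0,-1,0,0,0,0,0,0,-1,0,0,0,0,0,0,-1,0,0,0,0,0,0,0,0,0,0,0]'

```text
time: 7.85
eef_pos: [0.6343, 0.153, 0.1863]
tcp_rot: [0.977, 0.214, 0.0, 0.0]
contact_force: [-0.2, 0.8, 0.5]
opening: 0.189
finger_force: 78.2
```

Touch B (+x) made contact at 186.3 mm with about 2 N. Next is point C (+y).

Emit:
move_arm --plan '[0,0,6,0,0,0,0,-10,10,6,0,0,0,0,-25,25,0,0,0,0,0,-20,20,0,0,0,0,0,-12,12,0,0,0,0,0,-3,3,-2,0,0,0,0,0,0,-2.5,0,0,0,0,0,0,-2.5,0,0,0,0,0,0,-1.5,0,0,0,0,0,0,-1.5,0,0,0,0,0,0,0,0,0,0,0]'

```text
time: 8.95
eef_pos: [0.5643, 0.2224, 0.1873]
tcp_rot: [0.977, 0.214, -0.0, 0.0]
contact_force: [0.2, 0.4, -1.4]
opening: 0.193
finger_force: 78.3
```

Emit:
move_arm --plan '[0,0,-1,0,0,0,0,0,0,-1,0,0,0,0,0,0,0,0,0,0,0]'

```text
time: 9.25
eef_pos: [0.564, 0.2229, 0.1857]
tcp_rot: [0.977, 0.214, -0.0, 0.0]
contact_force: [0.1, 0.2, -1.6]
opening: 0.188
finger_force: 78.3
```

Emit:
move_arm --plan '[0,0,-1,0,0,0,0,0,0,-1,0,0,0,0,0,0,-1,0,0,0,0,0,0,0,0,0,0,0]'

```text
time: 9.65
eef_pos: [0.564, 0.223, 0.1827]
tcp_rot: [0.977, 0.214, -0.0, -0.0]
contact_force: [-1.2, 0.4, -1.0]
opening: 0.19
finger_force: 78.3
```

Emit:
move_arm --plan '[0,0,-1,0,0,0,0,0,0,-1,0,0,0,0,0,0,-0.5,0,0,0,0,0,0,0,0,0,0,0]'

```text
time: 10.05
eef_pos: [0.5644, 0.2233, 0.1814]
tcp_rot: [0.977, 0.214, 0.001, -0.0]
contact_force: [-0.7, 1.0, 4.3]
opening: 0.19
finger_force: 78.3
```

Touch C (+y) made contact at 181.4 mm. I'll check point D (-x), which should be at about 184.9.

Emit:
move_arm --plan '[0,0,6,0,0,0,0,-10,-10,9,0,0,0,0,-25,-25,0,0,0,0,0,-20,-20,0,0,0,0,0,-12,-12,0,0,0,0,0,-3,-3,-1,0,0,0,0,0,0,-2.5,0,0,0,0,0,0,-1.5,0,0,0,0,0,0,-1.5,0,0,0,0,0,0,-1,0,0,0,0,0,0,0,0,0,0,0]'

```text
time: 11.15
eef_pos: [0.4941, 0.1533, 0.1874]
tcp_rot: [0.977, 0.214, -0.0, -0.0]
contact_force: [-0.8, 0.2, -0.4]
opening: 0.189
finger_force: 78.2
```

Emit:
move_arm --plan '[0,0,-1,0,0,0,0,0,0,-1,0,0,0,0,0,0,0,0,0,0,0]'

```text
time: 11.45
eef_pos: [0.4942, 0.1531, 0.1863]
tcp_rot: [0.977, 0.214, 0.0, -0.0]
contact_force: [-0.7, 0.1, 1.5]
opening: 0.19
finger_force: 78.3
```

D made contact at 186.3 mm, the same as B. The tilt is therefore about 0.06 rad with the high side at -y, and a level face corresponds to TCP z ≈ 186. I'll press at (0.564, 0.079).

Emit:
move_arm --plan '[0,0,8,0,0,0,0,10,-10,7,0,0,0,0,25,-25,0,0,0,0,0,20,-22,0,0,0,0,0,12,-13,0,0,0,0,0,3,-4,-1,0,0,0,0,0,0,-2.5,0,0,0,0,0,0,-2,0,0,0,0,0,0,-2,0,0,0,0,0,0,-1.5,0,0,0,0,0,0,-1.5,0,0,0,0,0,0,0,0,0,0,0]'

```text
time: 12.65
eef_pos: [0.5638, 0.0794, 0.1906]
tcp_rot: [0.977, 0.214, -0.0, -0.0]
contact_force: [-1.1, 1.0, 0.8]
opening: 0.186
finger_force: 78.3
```

Emit:
move_arm --plan '[0,0,-1,0,0,0,0,0,0,-1,0,0,0,0,0,0,-1,0,0,0,0,0,0,0,0,0,0,0]'

```text
time: 13.05
eef_pos: [0.5645, 0.0789, 0.1889]
tcp_rot: [0.977, 0.214, 0.001, 0.0]
contact_force: [-2.5, -0.1, 6.0]
opening: 0.187
finger_force: 78.4
```

Emit:
move_arm --plan '[0,0,-1,0,0,0,0,0,0,-1,0,0,0,0,0,0,-0.5,0,0,0,0,0,0,0,0,0,0,0]'

```text
time: 13.45
eef_pos: [0.5649, 0.0785, 0.1875]
tcp_rot: [0.977, 0.214, 0.001, 0.001]
contact_force: [-3.5, -0.2, 9.3]
opening: 0.192
finger_force: 78.6
```

Emit:
move_arm --plan '[0,0,-0.7,0,0,0,0,0,0,-0.8,0,0,0,0,0,0,0,0,0,0,0,0,0,0,0,0,0,0]'

```text
time: 13.85
eef_pos: [0.565, 0.0781, 0.1863]
tcp_rot: [0.977, 0.214, 0.001, 0.001]
contact_force: [-2.2, -2.5, 9.7]
opening: 0.187
finger_force: 78.9
```

Emit:
move_arm --plan '[0,0,1,0,0,0,0,0,0,1,0,0,0,0,0,0,0.5,0,0,0,0,0,0,0,0,0,0,0]'

```text
time: 14.25
eef_pos: [0.5645, 0.0784, 0.1874]
tcp_rot: [0.977, 0.214, 0.0, 0.001]
contact_force: [-2.7, -0.7, 4.8]
opening: 0.19
finger_force: 78.9
```

At equal force the face has come down about 2 mm, and some of the push is elastic. About 2 mm is left, so I'll press further.

Emit:
move_arm --plan '[0,0,-1,0,0,0,0,0,0,-1,0,0,0,0,0,0,-1,0,0,0,0,0,0,-1,0,0,0,0,0,0,-0.7,0,0,0,0,0,0,0,0,0,0,0,0,0,0,0,0,0,0]'

```text
time: 14.95
eef_pos: [0.5651, 0.0775, 0.1842]
tcp_rot: [0.977, 0.215, 0.001, 0.002]
contact_force: [-3.5, -2.1, 10.1]
opening: 0.192
finger_force: 79.2
```

Emit:
move_arm --plan '[0,0,1,0,0,0,0,0,0,1,0,0,0,0,0,0,0.5,0,0,0,0,0,0,0,0,0,0,0]'

```text
time: 15.35
eef_pos: [0.5646, 0.0777, 0.1853]
tcp_rot: [0.977, 0.214, 0.0, 0.002]
contact_force: [-1.9, -2.3, 6.6]
opening: 0.19
finger_force: 78.8
```

Emit:
move_arm --plan '[0,0,1.2,0,0,0,0,0,0,0,0,0,0,0,0,0,0,0,0,0,0]'

```text
time: 15.65
eef_pos: [0.5645, 0.0781, 0.1856]
tcp_rot: [0.977, 0.214, 0.0, 0.001]
contact_force: [-1.1, -2.6, 5.4]
opening: 0.188
finger_force: 78.7
```

Emit:
move_arm --plan '[0,2,6,0,0,0,0,0,12,6,0,0,0,0,0,30,0,0,0,0,0,0,40,0,0,0,0,0,0,35,0,0,0,0,0,0,18,0,0,0,0,0,0,6,-2,0,0,0,0,0,1,-2.5,0,0,0,0,0,0,-2.5,0,0,0,0,0,0,-2,0,0,0,0,0,0,-1.5,0,0,0,0,0,0,0,0,0,0,0]'

```text
time: 16.85
eef_pos: [0.5642, 0.2221, 0.1863]
tcp_rot: [0.977, 0.214, -0.0, 0.0]
contact_force: [0.3, -0.5, -1.0]
opening: 0.188
finger_force: 78.2
```

Emit:
move_arm --plan '[0,0,-0.8,0,0,0,0,0,0,-0.7,0,0,0,0,0,0,0,0,0,0,0]'

```text
time: 17.15
eef_pos: [0.5644, 0.2227, 0.1855]
tcp_rot: [0.977, 0.214, 0.0, 0.0]
contact_force: [-0.1, -1.3, 2.0]
opening: 0.189
finger_force: 78.2
```

C now touches at 185.5 mm and A at about 186, so y is close to level. I'll check B, D and A again with the same light touch.

Emit:
move_arm --plan '[0,0,5,0,0,0,0,10,-10,3,0,0,0,0,25,-25,0,0,0,0,0,20,-20,0,0,0,0,0,12,-12,0,0,0,0,0,3,-3,-1,0,0,0,0,0,0,-2,0,0,0,0,0,0,-2,0,0,0,0,0,0,-1.5,0,0,0,0,0,0,-1,0,0,0,0,0,0,-0.5,0,0,0,0,0,0,0,0,0,0,0]'

```text
time: 18.35
eef_pos: [0.6339, 0.1536, 0.1856]
tcp_rot: [0.977, 0.214, 0.0, -0.0]
contact_force: [-1.7, 0.5, 3.5]
opening: 0.189
finger_force: 78.5
```

Emit:
move_arm --plan '[0,0,5,0,0,0,0,-20,0,3,0,0,0,0,-40,0,0,0,0,0,0,-45,0,0,0,0,0,0,-25,0,0,0,0,0,0,-10,0,-1,0,0,0,0,0,0,-2,0,0,0,0,0,0,-2,0,0,0,0,0,0,-1.5,0,0,0,0,0,0,-1,0,0,0,0,0,0,-0.5,0,0,0,0,0,0,0,0,0,0,0]'

```text
time: 19.55
eef_pos: [0.4949, 0.1529, 0.1856]
tcp_rot: [0.977, 0.214, 0.001, 0.0]
contact_force: [-0.8, -0.1, 3.1]
opening: 0.189
finger_force: 78.3
```

Emit:
move_arm --plan '[0,0,5,0,0,0,0,10,-10,3,0,0,0,0,25,-25,0,0,0,0,0,20,-20,0,0,0,0,0,12,-12,0,0,0,0,0,3,-3,-1,0,0,0,0,0,0,-2,0,0,0,0,0,0,-2,0,0,0,0,0,0,-1.5,0,0,0,0,0,0,-1,0,0,0,0,0,0,0,0,0,0,0,0,0,0,0,0,0,0]'

```text
time: 20.75
eef_pos: [0.5639, 0.0834, 0.186]
tcp_rot: [0.977, 0.214, 0.0, -0.0]
contact_force: [-1.4, -0.4, 3.0]
opening: 0.191
finger_force: 78.4
```

The face now touches within 0.5 mm at all four points (A 186.0, B 185.6, C 185.5, D 185.6), so the residual tilt is about 0.2°. I'll take the probe back to hover over the stand.

Emit:
move_arm --plan '[0,0,15,0,0,0,0,0,-10,25,0,0,0,0,-2,-35,0,0,0,0,0,-3,-46,0,0,0,0,0,-3,-46,0,0,0,0,0,-3,-46,0,0,0,0,0,-3,-46,0,0,0,0,0,-2,-40,0,0,0,0,0,-1,-25,0,0,0,0,0,0,-14,-10,0,0,0,0,0,-4,-20,0,0,0,0,0,0,0,0,0,0,0]'

```text
time: 21.95
eef_pos: [0.5452, -0.228, 0.1914]
tcp_rot: [0.977, 0.214, -0.002, -0.003]
contact_force: [-0.0, 0.3, -1.5]
opening: 0.192
finger_force: 78.4
```

Emit:
move_arm --plan '[0,0,-25,0,0,0,0,0,0,-20,0,0,0,0,0,0,-12,0,0,0,0,0,0,0,0,0,0,0,0,0,0,0,0,0,0,0,0,0,0,0,0,0]'

```text
time: 22.55
eef_pos: [0.548, -0.2293, 0.14]
tcp_rot: [0.977, 0.214, 0.001, 0.001]
contact_force: [-0.2, -0.8, -0.9]
opening: 0.187
finger_force: 78.4
```

Run:
```python
from h import *
s=ctrl.get_state(); print(s["eef_pos"],s["tcp_rot"],s["contact_force"],s["time"])
a=[]
for n in("side","scene","wrist"):
    c=cam(n); save(c,f"pics/h_{n}.png")
    t=np.array(s["eef_pos"])-[0,0,.067]; m=[s["eef_pos"][0],s["eef_pos"][1],.05]
    print(n,proj(c,t),proj(c,m))
    x,y=map(int,proj(c,m)); r=40 if n!="wrist" else 80
    y-=r//4; print("crop",x-r,y-r,r); a.append(cv2.resize(c["color"][y-r:y+r,x-r:x+r,::-1],(266,266),interpolation=2) if n=="wrist" else cv2.resize(c["color"][y-r:y+r,x-r:x+r,::-1],(266,266),interpolation=2))
cv2.imwrite("pics/hov.png",cv2.resize(np.hstack(a),(798,266)))
```

```text
[ 0.54797914 -0.2292772   0.13998037] [9.76742455e-01 2.14411493e-01 9.96163618e-04 9.46135506e-04] [-0.15854988 -0.83771392 -0.88047153] 22.55
side (np.float64(404.79275900233785), np.float64(178.15440745912207)) (np.float64(403.29131175466284), np.float64(187.57074656472363))
crop 363 137 40
scene (np.float64(192.92650574413307), np.float64(344.63331318613126)) (np.float64(195.92477262666898), np.float64(351.3609240142145))
crop 155 301 40
wrist (np.float64(309.9804691627226), np.float64(254.14643068270303)) (np.float64(310.21623658082024), np.float64(239.68216621299683))
crop 230 139 80
```

View pics/hov.png

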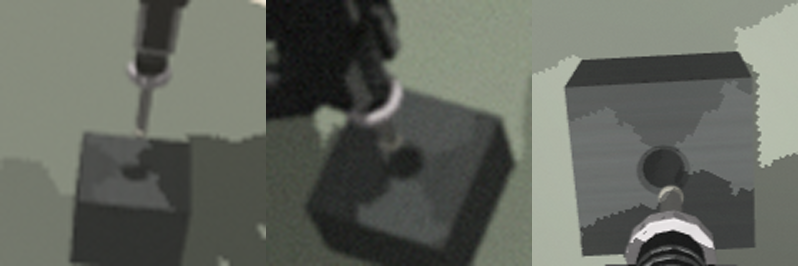

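The views show the tip just above the hole. In the side view the tip is at (405.4,177) and the hole at (403.3,188.4). In the scene view they are at (193.2,345.2) and (196.5,349.1). In the wrist view they are at (312.4,253) and (308.8,240).

Run:
```python
from h import *
s=ctrl.get_state(); z=s["eef_pos"][2]-.067+.003; print(s["eef_pos"],s["time"])
for n,t,h in(("side",(405.4,177),(403.3,188.4)),("scene",(193.2,345.2),(196.5,349.1)),("wrist",(312.4,253.3),(308.8,240))):
    c=cam(n); a,b=onz(c,*t,z),onz(c,*h,.05); print(n,a,b,"diff mm",(b-a)[:2]*1000)
```

```text
[ 0.54763038 -0.22936191  0.13959941] 22.7
side [ 0.54740445 -0.22992553  0.07559941] [ 0.54672826 -0.2270778   0.05      ] diff mm [-0.67619373  2.84772394]
scene [ 0.55022501 -0.2299151   0.07559941] [ 0.54578711 -0.22653787  0.05      ] diff mm [-4.43790455  3.37723217]
wrist [ 0.54965019 -0.22953268  0.07559941] [ 0.54714311 -0.22831579  0.05      ] diff mm [-2.50707915  1.21689601]
```

Emit:
move_arm --plan '[-2,2,-8,0,0,0,0,0,0,-6,0,0,0,0,0,0,-1.5,0,0,0,0,0,0,0,0,0,0,0,0,0,0,0,0,0,0,0,0,0,0,0,0,0]'

```text
time: 23.45
eef_pos: [0.5452, -0.2272, 0.1231]
tcp_rot: [0.977, 0.214, 0.0, 0.0]
contact_force: [0.6, -0.6, -0.9]
opening: 0.188
finger_force: 78.4
```

Run:
```python
from h import *
s=ctrl.get_state(); print(s["eef_pos"],s["tcp_rot"],s["contact_force"],s["time"])
a=[]
for n,r in(("side",24),("scene",24),("wrist",48)):
    c=cam(n); save(c,f"pics/k_{n}.png")
    x,y=map(int,proj(c,[.5465,-.2275,.056])); print(n,"crop",x-r,y-r,r,proj(c,np.array(s["eef_pos"])-[0,0,.067]))
    i=cv2.convertScaleAbs(c["color"][y-r:y+r,x-r:x+r,::-1],alpha=1.8); a.append(cv2.resize(i,(266,266),interpolation=2))
cv2.imwrite("pics/hov2.png",np.hstack(a))
```

```text
[ 0.54522927 -0.22715084  0.12305921] [9.76788396e-01 2.14206363e-01 1.80096213e-04 1.73743121e-04] [ 0.64590836 -0.6299599  -0.9131733 ] 23.45
side crop 379 161 24 (np.float64(404.39382134403473), np.float64(186.22247110564797))
scene crop 171 324 24 (np.float64(195.14638698348313), np.float64(347.3709190826289))
wrist crop 263 204 48 (np.float64(310.2064956177726), np.float64(254.1877212497315))
```

View pics/hov2.png

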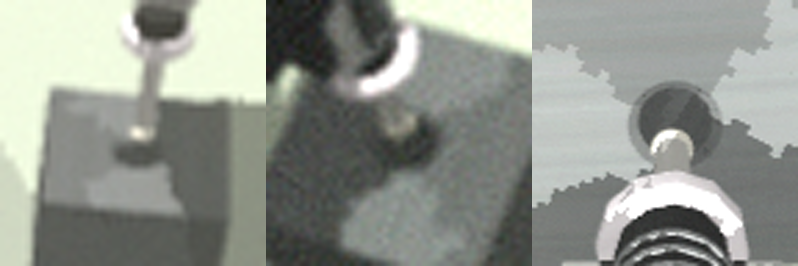

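The tip is right above the hole. Wrist: hole (314.3,246.6), ball (313.5,256). Scene: hole (196.6,349.8), ball (195.5,346.6). Side: hole (403.7,188.4), ball (404.6,184.5).

Run:
```python
from h import *
s=ctrl.get_state(); z=s["eef_pos"][2]-.067+.004; print(s["eef_pos"],s["time"])
for n,t,h in(("side",(404.6,184.5),(403.7,188.4)),("scene",(195.5,346.6),(196.6,349.8)),("wrist",(313.5,256),(314.3,246.6))):
    c=cam(n); a,b=onz(c,*t,z),onz(c,*h,.05); print(n,a,b,"diff mm",(b-a)[:2]*1000)
```

```text
[ 0.54519282 -0.22714107  0.12309859] 23.6
side [ 0.54543317 -0.22728462  0.06009859] [ 0.54610314 -0.22753642  0.05      ] diff mm [ 0.66996621 -0.25179723]
scene [ 0.54660982 -0.22665438  0.06009859] [ 0.546749   -0.22710388  0.05      ] diff mm [ 0.13917691 -0.44950136]
wrist [ 0.54642467 -0.22839728  0.06009859] [ 0.54794575 -0.2281802   0.05      ] diff mm [1.52108043 0.21707699]
```

The offset is about (+0.7, -0.2) mm, well inside the 3.5 mm clearance. I'll insert the probe.

Emit:
move_arm --plan '[0.7,-0.2,-3,0,0,0,0,0,0,-4,0,0,0,0,0,0,-4,0,0,0,0,0,0,-4,0,0,0,0,0,0,0,0,0,0,0]'

```text
time: 24.25
eef_pos: [0.5451, -0.2268, 0.1067]
tcp_rot: [0.977, 0.214, -0.001, -0.001]
contact_force: [-0.2, 0.4, -1.4]
opening: 0.195
finger_force: 78.4
```

Inside the hole with no contact. I'll go on down.

Emit:
move_arm --plan '[0,0,-5,0,0,0,0,0,0,-6,0,0,0,0,0,0,-6,0,0,0,0,0,0,-5,0,0,0,0,0,0,-4,0,0,0,0,0,0,-2,0,0,0,0,0,0,0,0,0,0,0]'

```text
time: 24.95
eef_pos: [0.5455, -0.2271, 0.0794]
tcp_rot: [0.977, 0.214, -0.0, -0.0]
contact_force: [-0.6, 0.1, -1.3]
opening: 0.192
finger_force: 78.4
```

Emit:
move_arm --plan '[0,0,-1.5,0,0,0,0,0,0,-1.5,0,0,0,0,0,0,-1,0,0,0,0,0,0,-0.5,0,0,0,0,0,0,0,0,0,0,0]'

```text
time: 25.45
eef_pos: [0.5457, -0.2272, 0.0753]
tcp_rot: [0.977, 0.214, -0.0, -0.0]
contact_force: [-0.3, 0.8, -0.7]
opening: 0.191
finger_force: 78.4
```

Emit:
move_arm --plan '[0,0,-1,0,0,0,0,0,0,-1,0,0,0,0,0,0,-0.5,0,0,0,0,0,0,0,0,0,0,0]'

```text
time: 25.85
eef_pos: [0.5459, -0.2273, 0.0751]
tcp_rot: [0.977, 0.214, -0.0, -0.0]
contact_force: [-4.9, 2.6, 9.2]
opening: 0.195
finger_force: 79.2
```

The collar is seated: TCP z is 75.1, the same as at the grasp. I'll ease off and open the fingers.

Emit:
move_arm --plan '[0,0,1,0,0,0,0,0,0,0.8,0,0,0,0,0,0,0,0,0,0,22,0,0,0,0,0,0,28,0,0,0,0,0,0,40,0,0,0,0,0,0,55,0,0,0,0,0,0,60,0,0,0,0,0,0,60]' --newtons 20

```text
time: 26.65
eef_pos: [0.5457, -0.2272, 0.0746]
tcp_rot: [0.977, 0.214, 0.0, -0.0]
contact_force: [-0.8, -0.8, -0.6]
opening: 0.698
finger_force: 0.0
```

Run:
```python
from h import *
s=ctrl.get_state(); print(s["eef_pos"],s["contact_force"],s["time"],s["opening"],s["finger_force"])
c=cam("side"); im0=cv2.imread("pics/side0.png").astype(int)
def top(im):  # bright cap blob of probe near (408,158)
    k=(im[145:170,395:422].max(2)>150).astype(np.uint8); n,l,st,ce=cv2.connectedComponentsWithStats(k); return [(st[i,4],ce[i]+[395,145]) for i in range(1,n) if st[i,4]>5]
print(top(im0.astype(np.uint8)),top(c["color"]))
d=np.abs(c["color"][:,:,::-1].astype(int)-im0).max(2)[140:220,375:440]; print((d>50).sum())
```

```text
[ 0.54571914 -0.22724768  0.07457983] [-0.83659516 -0.771049   -0.64536456] 26.65 0.6979114279717058 0.0
[(np.int32(32), array([408.3125, 156.8125]))] []
1137
```

Released. I'll go straight up and clear away, then compare with the first pictures.

Emit:
move_arm --plan '[0,0,10,0,0,0,60,0,0,25,0,0,0,60,0,0,40,0,0,0,60,0,0,45,0,0,0,60,0,0,35,0,0,0,60,-20,-30,0,0,0,0,60,-26,-38,0,0,0,0,60,-26,-38,0,0,0,0,60,-26,-38,0,0,0,0,60,-26,-38,0,0,0,0,60,-15,-20,0,0,0,0,60,0,0,0,0,0,0,60]'

```text
time: 27.9
eef_pos: [0.4048, -0.4319, 0.2305]
tcp_rot: [0.977, 0.212, -0.0, 0.001]
contact_force: [0.3, -0.0, 1.2]
opening: 0.703
finger_force: 0.0
```

Run:
```python
from h import *
s=ctrl.get_state(); print(s["eef_pos"],s["contact_force"],s["time"])
W={"side":(395,145,27,25),"scene":(176,316,24,20)}; P={}
for n,(x,y,w,h) in W.items():
    c=cam(n); P[n]=[c]
    for im in(cv2.imread(f"pics/{n}0.png"),c["color"]):
        k=(im[y:y+h,x:x+w].max(2)>(150 if n=="side" else 135)).astype(np.uint8); N,l,st,ce=cv2.connectedComponentsWithStats(k)
        i=1+np.argmax(st[1:,4]) if N>1 else 0; P[n].append(ce[i]+[x,y]); print(n,st[i,4],ce[i]+[x,y])
for j in(1,2): print(tri(P["scene"][0],P["scene"][j],P["side"][0],P["side"][j]))
# bystanders + stage ellipse
for n,seed,w in(("scene",(386,184),64),("side",(265,289),74)):
    c=P[n][0]; im=c["color"][:,:,::-1]; save(c,f"pics/end_{n}.png"); h=cv2.cvtColor(np.ascontiguousarray(im),cv2.COLOR_BGR2HSV)
    d=np.abs(cv2.GaussianBlur(im,(5,5),0).astype(int)-cv2.GaussianBlur(cv2.imread(f"pics/{n}0.png"),(5,5),0)).max(2)
    N,l,st,ce=cv2.connectedComponentsWithStats((d>40).astype(np.uint8)); print(n,[(tuple(map(int,q))) for q in st[1:] if q[4]>25])
```

```text
[ 0.40475543 -0.43188555  0.23052333] [ 0.32754042 -0.04903791  1.24954163] 27.9
side 32 [408.3125 156.8125]
side 33 [408.42424242 156.84848485]
scene 93 [185.77419355 326.15053763]
scene 87 [185.95402299 326.37931034]
(array([ 0.5461124 , -0.22691828,  0.12454093]), np.float64(0.0012105496969108899))
(array([ 0.54618429, -0.22703967,  0.1242813 ]), np.float64(0.0007192119550522683))
scene [(20, 0, 39, 37, 419), (205, 0, 21, 60, 685), (135, 46, 76, 39, 1773), (73, 92, 10, 6, 38), (168, 112, 47, 29, 822), (30, 124, 94, 66, 2936), (68, 156, 126, 83, 2355), (0, 166, 32, 70, 1160), (329, 186, 85, 42, 365), (0, 230, 65, 129, 4310)]
side [(540, 0, 17, 41, 257), (535, 0, 62, 70, 1494), (628, 6, 12, 41, 257), (522, 89, 118, 310, 7981), (590, 198, 50, 143, 3356), (617, 297, 23, 52, 389), (203, 310, 97, 35, 408), (547, 364, 70, 72, 3210), (526, 428, 73, 52, 2456), (593, 448, 47, 32, 1090)]
```

The probe top is back within 0.3 mm of where it started, so it is home and upright. The only other changes in the pictures are the stage rim, the arm and its shadow.

```bash
python3 -c "
from plant import order
print(order.sign_off())"
```

```text
the job is handed in; nothing more can be done
None
```

The job is handed in: light touches at four points put the stage face level to about 0.2°, the highest press reading was about 12 N, and the probe is back upright and fully home in its stand, at about 28 s of the 59 s allowed.

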